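Unlock the embossing press and hold its lever in the green band

TASK

Get the seal embossed on the certificate card lying in the blue desk press: slide the red lock knob outward, away from the lever, fully to its end stop, then push the orange palm pad of the lever down until its pointer stands in the green band, and never down into the red one. Keep holding it there: the job finishes with the robot still pressing the pad, pointer in the green. Leave the pen cup, the ink jar, the tape roll and the hand stamp where they stand.

Things in the scene. Friction and masses are not known exactly. Their poses are not given: they have to be found in the camera images.
- press: Blue embossing press, fixed, place and yaw vary. Origin on the desk; z up, -x the way the handle points, +y the way the lock slides out. In its frame, mm: base x -170 to 130, y -65 to 65, 22 high, with an arm 42 wide at x = -45 out to y = 172 under the lock. Lever pivot (axis along y) at x = 80, z = 110, between cheeks (x 55 to 105, y -31 to 31) 132 high.
- gauge (a point): Middle of the green band on the white gauge plate, 16 mm wide, standing at x = -27, y = -58 mm in the press's frame, top at z = 152 mm. Green band z = 102.5 to 112.5 mm, red band below it z = 90 to 96 mm. A red pointer rod on the lever moves down beside the plate.
- lever (a joint): Steel lever with the palm pad; rad of downward travel: 0 at rest (handle 0.2 rad above level), 0.35 bottom stop. Pointer in the green band: 0.18 to 0.26 (middle 0.22); in the red: from 0.31. A spring lifts it: about 4 N on the pad to start it, 10 N in the green; let go, it returns to 0. With the lock in, the red prop under it stops it at about 0.02.
- palm_pad (a point): Middle of the top face of the orange palm pad at the lever's free end, 64 mm along the lever, 50 across, 18 thick. In the press's frame, mm: at rest x = -123, y = 0, z = 166; in mid green x = -130, z = 121 (45 lower); green from 37 to 53 below rest, red from 63 below. At rest the face slopes 0.2 rad, the free end higher; in mid green it is level.
- lock (a joint): Travel of the transport lock slide along the press's +y, m: 0 fully in (red prop under the lever, locked), 0.045 at its end stop (fully out, unlocked). It starts 0 to 0.010 out. It drags with about 2.5 N and stays where it is left.
- lock_knob (a point): Middle of the top of the red lock knob, an upright block 24 mm (press x) by 22 mm (press y), from z = 32 to 76 mm above the desk, on an aluminium bar 20 mm wide with its top at z = 32 mm. In the press's frame x = -45, y = 90 mm + lock travel. Axes as the press's.
- pen_cup: Bystander: blue cup of pens, 72 mm across, 95 mm high, pens to 153 mm; origin at the centre of its underside.
- ink_jar: Bystander: glass ink jar with black cap, 52 mm across, 60 mm high; origin at the centre of its underside.
- tape_roll: Bystander: yellow tape roll lying flat, 72 mm across, 22 mm high; origin at the centre of its underside.
- stamp: Bystander: wooden hand stamp, foot 55 by 35 mm, turned handle, 68 mm high; origin at the centre of its underside.

How it is judged:
On the way, in this order (a step that is already met when the one before it is completed fails the run):
1. the lock knob is slid out to its end stop (within 4 mm) while the lever is still up (value of joint lock above 0.041 m and value of joint lever below 0.05 rad), for 0.2 s.
2. the lever is pressed into the green band (value of joint lever between 0.18 and 0.26 rad and contact force between any of the fingers, the arm and lever above 2 N), for 0.5 s.
At the end, for the whole second after the job is handed in: The robot is still pressing the lever with more than 2 N, the lever at rest in the green band (0.18 to 0.26 rad), the lock within 4 mm of its end stop, and every bystander within 20 mm of its start (all of step 2 and value of joint lock above 0.041 m and velocity of joint lever between -0.05 and 0.05 rad/s and distance of each of pen_cup, ink_jar, tape_roll, stamp from where it was at the start of the episode below 0.02 m); the arm keeps its last pose, push and grip.
It fails at once if the lever is pushed into the red band (0.31 rad or more) (value of joint lever above 0.31 rad).
It fails at once if the pen cup is shoved more than 20 mm or tipped (distance of pen_cup from where it was at the start of the episode above 0.02 m or angle between pen_cup's own z axis and vertical above 0.4 rad).
It fails at once if the ink jar is shoved more than 20 mm or tipped (distance of ink_jar from where it was at the start of the episode above 0.02 m or angle between ink_jar's own z axis and vertical above 0.4 rad).
It fails at once if the tape roll is shoved more than 20 mm or tipped (distance of tape_roll from where it was at the start of the episode above 0.02 m or angle between tape_roll's own z axis and vertical above 0.4 rad).
It fails at once if the hand stamp is shoved more than 20 mm or tipped (distance of stamp from where it was at the start of the episode above 0.02 m or angle between stamp's own z axis and vertical above 0.4 rad).
It also fails if it takes over 48 s, if anything falls off the work surface, if the arm or the gripper's body presses on something with over 40 N, if the wrist force passes 120 N, or if a joint passes its speed limit or range.

ROBOT

A 6-joint arm with a two-finger parallel gripper is mounted at the origin on the work surface. World frame = base frame: x ahead of the robot, y to its left, z up, the work surface at z = 0. Lengths are in m, angles in rad, forces in N, time in s.
With the tool pointing down it reaches from about 0.35 to 0.975 m from the base axis. Payload 4.9 kg.
Tool frame: the origin (TCP) lies at the very end of the fingers, on their centre line; the grasp point (between the pads) lies 19 mm behind it; z points along the fingers, y is the line along which they close (so a half turn about z gives the same grasp; the last joint's range is limited). The gripper opens to 85 mm and grips with 20 to 120 N. Pads are 22 mm wide; open, the fingers measure 114 mm over their backs; the gripper's body (76 mm by 85 mm) begins 54 mm behind the grasp point. The pads swing forward as they close: fully open they stand 13 mm farther back than shut.
Start: joints at [1.113, 0.053, 1.613, -0, 1.476, -0.119], TCP at [0.208, 0.589, 0.231] pointing down, gripper open.
Joint ranges: [-3.01, 3.01], [-1.01, 2.22], [0.06, 2.58], [-1.02, 4.17], [0.09, 2.62], [-3.14, 3.14]. Speed limits (rad/s): [2.57, 2.57, 3.14, 3.14, 3.14, 3.14].

INTERFACE

Orientations are given as a rotation vector (axis times angle).
In Python, from station import ctrl gives the robot as it stands. The module is installed in compiled form; this text tells all that it offers.
- The arm moves only by the tool jog_arm, never from a script. Its argument "steps" is a list of rows, each an object with "delta_rot": the turn, a rotation vector about the tool's x, y, z in degrees, a list of three; "linear": the shift along the tool's x, y, z in m, a list of three; "grip": the finger opening in m, from 0 to 0.0854. In form: [{"delta_rot": [rx, ry, rz], "linear": [x, y, z], "grip": grip}, ...]. A call has 1 to 10 rows; each row shifts and turns the commanded pose from where the row before left it, along the tool's axes as they then stand; what a row does not reach is not made up. A row lasts 1/10 s, in which the tool goes at most 50 mm and 8.59 degrees, less where a joint would pass 70% of its speed; a pose out of reach is approached as far as the arm can. A call with a gripper value outside its range is refused whole. The fingers move at their own pace and stop on an object; "newtons" is the grip in N (left out, the last holds). Time passes only in rows, so rows that do not move let the fingers close. It gives the time, the measured TCP pose, the force, the opening and the grip force at its end, in the units of the state.
- ctrl.get_obs(): the state, without advancing time (a new reading comes with each control period).
- ctrl.get_image(name): name is "scene" or "side" or "wrist"; returns (picture, depth): 384x512x3 uint8, red, green, blue; 384x512 float32, m along the optical axis (not along the pixel's ray), 0 where there is no reading.
- ctrl.camera_info(name): a dict with "camera_matrix" (3x3 intrinsics, pixels), "R" (3x3) and "t" (3): a world point X has camera coordinates R X + t; the wrist camera has in their place "T_tool_cam" (4x4, takes a point from camera to tool coordinates, whose origin is the TCP and whose axes are the flange's). Camera axes: x right, y down, z forward; pixel columns grow to the right and rows downward; lengths in m; the calibration is good to about 2 mm. The wrist camera is an equidistant fisheye: a pixel r from the principal point sees the ray r / f radians off the axis. A picture is of the moment at which its call begins: read the wrist's pose just before it. camera_info takes no time and is no camera call.
- ctrl.finish_job(): hands the job in; it is judged then, once.
The state is a dict: "t": time; "q": joint angles; "dq": joint speeds; "effort": joint torques, N m; "tool_pos": TCP position; "tool_rot": TCP orientation; "contact_force": force on the tool from outside, world axes, zero at the start; "wrist_torque": the same for the moment, N m; "opening": finger opening in m; "grip_force": force on a finger pad.
Only numpy, scipy, OpenCV 4.12 (cv2) and the standard library are available. Lean on these libraries where they do the work, as an engineer would, in place of code of your own. Each camera call takes 0.05 s, during which the arm holds its last target. There are 200 camera calls.

## Working session

There is one attempt and no reset: what is moved stays moved. The work goes in short steps, Python scripts to look and compute and a tool call to move; the robot and the scene stay as the last step left them, time stands still between calls to the robot, and variables do not carry over. Pictures are saved under pics/ and viewed, at most 10 in all, crops included, and the job is handed in when it is done.

Besides the shell and the picture viewer there is one more tool, called by a JSON object that holds its "name" and its "arguments", one argument or row to a line. jog_arm: Moves the arm, as the interface text tells. Its arguments: {"type":"object","properties":{"steps":{"type":"array"},"newtons":{"type":"number"}},"required":["steps"]}

```bash
mkdir -p pics; cat > h.py <<'E'
import numpy as np, cv2
from station import ctrl
from scipy.spatial.transform import Rotation as Ro
def cloud(name):
    im,d=ctrl.get_image(name); c=ctrl.camera_info(name); K=np.array(c["camera_matrix"]);R=np.array(c["R"]);t=np.array(c["t"])
    v,u=np.mgrid[:384,:512]
    P=np.stack([(u-K[0,2])/K[0,0]*d,(v-K[1,2])/K[1,1]*d,d],-1)
    return im,d,(P-t)@R
E
python3 - <<'E'
from h import *
for n in("scene","side"):
    im,d,X=cloud(n); np.savez(n,im=im,d=d,X=X); cv2.imwrite(f"pics/{n}0.png",cv2.cvtColor(im,cv2.COLOR_RGB2BGR))
o=ctrl.get_obs();print(o["t"],o["tool_pos"],Ro.from_rotvec(o["tool_rot"]).as_matrix().round(3))
E
```

```text
0.1 [0.20746733 0.58896191 0.23017077] [[-0.943  0.332 -0.001]
 [ 0.332  0.943 -0.002]
 [ 0.    -0.002 -1.   ]]
```

View pics/scene0.png

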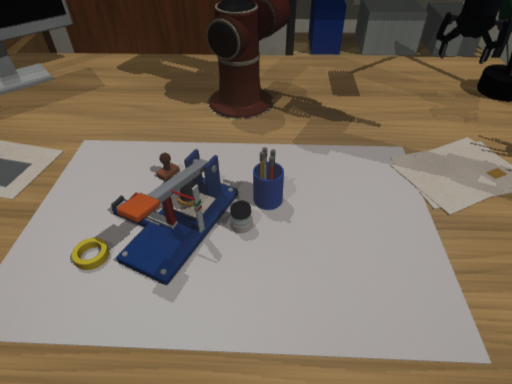

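View pics/side0.png

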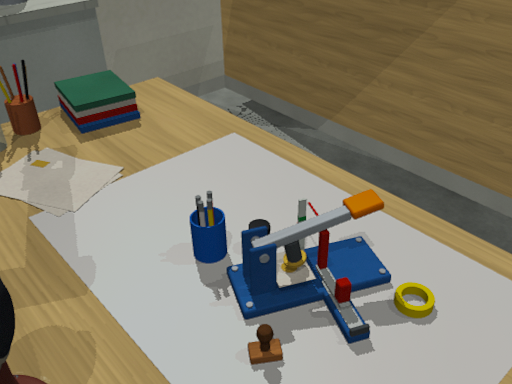

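The scene view shows the orange pad at about (138,207), the press base centre at about (185,230), the tape at (90,253), the stamp at (167,168), the cup at (268,185) and the jar at (241,215). The side view shows the pad at (363,204), the red knob at (343,290), the prop at (323,248), the tape at (414,299) and the stamp at (265,345).

```bash
python3 - <<'E'
from h import *
for n in("scene","side"):
    z=np.load(n+".npz");im,d,X=z["im"],z["d"],z["X"]; hsv=cv2.cvtColor(im,cv2.COLOR_RGB2HSV);H,S,V=[hsv[...,i].astype(int) for i in range(3)]
    ok=(d>0)&(X[...,2]>0.008)&(X[...,2]<.25)&(np.hypot(X[...,0],X[...,1])>.25)&(np.abs(X[...,0])<1.1)&(np.abs(X[...,1])<.9)
    def rep(nm,m):
        m=m&ok; 
        N,L,st,c=cv2.connectedComponentsWithStats(m.astype(np.uint8))
        for i in range(1,N):
            if st[i,4]>40:
                p=X[L==i]; print(n,nm,c[i].round(),st[i,4],"med",np.median(p,0).round(3),"lo",np.percentile(p,3,0).round(3),"hi",np.percentile(p,97,0).round(3))
    rep("orange",(H>=5)&(H<=14)&(S>200)&(V>130)); rep("red",((H<4)|(H>175))&(S>170)&(V>70))
    rep("blue",(H>100)&(H<130)&(S>150)); rep("yellow",(H>22)&(H<34)&(S>150))
    # pad top plane
    m=(H>=5)&(H<=14)&(S>200)&(V>130)&ok&(X[...,2]>.14)
    p=X[m]; c=p.mean(0); print("pad top mean",c.round(4))
    b=(H>100)&(H<130)&(S>150)&ok&(X[...,2]<.028)&(X[...,2]>.016); p=(X[b][:,:2]*1000).astype(np.float32); print("base rect",cv2.minAreaRect(p),len(p))
z=np.load("side.npz");X=z["X"]
for nm,(u,v) in dict(knob_top=(342,281),knob=(343,290),tape=(414,290),stamp=(265,333),cup=(208,215),jar=(260,227),pad=(362,201),guide=(363,325)).items(): print(nm,X[v,u].round(3))
E
```

```text
scene orange [128. 210.] 61 med [ 0.699 -0.138  0.171] lo [ 0.689 -0.152  0.17 ] hi [ 0.71  -0.121  0.173]
scene blue [329.   6.] 443 med [-0.915  0.394  0.04 ] lo [-1.    0.32  0.01] hi [-0.902  0.471  0.053]
scene blue [211. 219.] 44 med [ 0.578 -0.018  0.022] lo [ 0.557 -0.027  0.019] hi [ 0.602 -0.008  0.024]
scene blue [159. 250.] 2762 med [ 0.671 -0.116  0.022] lo [ 0.608 -0.181  0.017] hi [ 0.733 -0.053  0.024]
scene yellow [ 90. 253.] 586 med [ 0.684 -0.263  0.021] lo [ 0.65  -0.295  0.009] hi [ 0.713 -0.231  0.024]
pad top mean [ 0.6997 -0.133   0.171 ]
base rect ((-142.97412109375, 143.93136596679688), (185.16323852539062, 1833.5687255859375), 73.19662475585938) 2827
side red [106. 114.] 366 med [0.614 0.809 0.034] lo [0.532 0.793 0.024] hi [0.707 0.823 0.043]
side red [324. 249.] 260 med [ 0.596 -0.111  0.082] lo [ 0.59  -0.115  0.038] hi [ 0.603 -0.106  0.12 ]
side red [344. 289.] 264 med [ 0.559 -0.194  0.067] lo [ 0.55  -0.199  0.038] hi [ 0.57  -0.179  0.076]
side blue [107. 121.] 388 med [0.609 0.796 0.018] lo [0.528 0.778 0.009] hi [0.704 0.834 0.022]
side blue [209.
[... 173 characters left out ...]
-0.002  0.13 ]
side blue [356. 263.] 2082 med [ 0.666 -0.136  0.021] lo [ 0.617 -0.196  0.013] hi [ 0.718 -0.076  0.024]
side yellow [210. 217.] 65 med [0.481 0.089 0.104] lo [0.478 0.086 0.087] hi [0.486 0.092 0.122]
side yellow [414. 299.] 784 med [ 0.671 -0.27   0.02 ] lo [ 0.641 -0.301  0.009] hi [ 0.706 -0.237  0.023]
pad top mean [ 0.6543 -0.1322  0.1604]
base rect ((625.4114990234375, 307.26025390625), (1147.5089111328125, 318.970458984375), 83.21820831298828) 4863
knob_top [ 0.561 -0.186  0.077]
knob [ 0.554 -0.195  0.067]
tape [ 0.699 -0.253  0.01 ]
stamp [ 0.392 -0.171  0.064]
cup [0.48  0.092 0.11 ]
jar [ 0.512 -0.026  0.131]
pad [ 0.673 -0.129  0.165]
guide [ 0.543 -0.252  0.034]
```

```bash
python3 - <<'E'
import cv2
a=cv2.imread("pics/side0.png")[180:350,220:440]
cv2.imwrite("pics/sidecrop.png",cv2.resize(a,None,fx=3.5,fy=3.5,interpolation=cv2.INTER_CUBIC))
E
```

```text
(no output)
```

View pics/sidecrop.png

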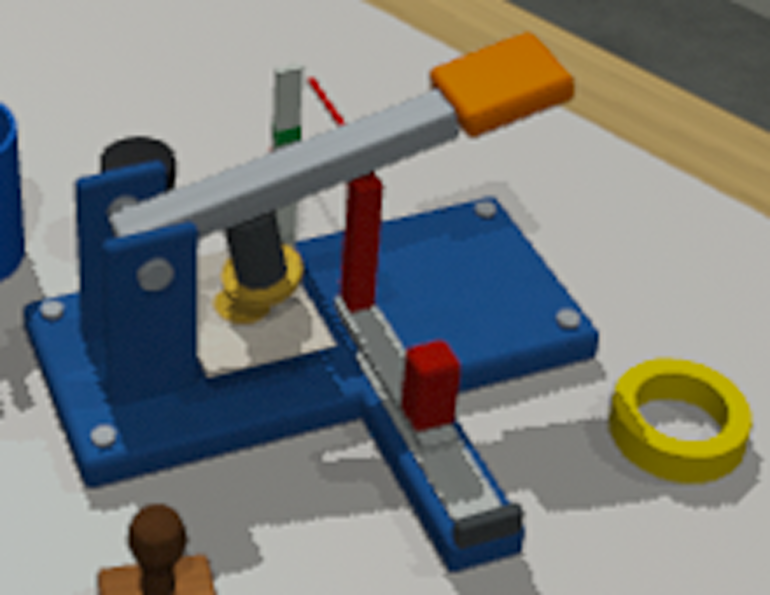

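```bash
cat > fit.py <<'E'
from h import *
from scipy.optimize import differential_evolution
A=[];B=[]
for n in("scene","side"):
    z=np.load(n+".npz");X=z["X"].reshape(-1,3);im=z["im"];d=z["d"].ravel()
    c=ctrl.camera_info(n);C=-np.array(c["R"]).T@np.array(c["t"])
    hsv=cv2.cvtColor(im,cv2.COLOR_RGB2HSV).reshape(-1,3).astype(int)
    s=(0.022-C[2])/(X[:,2]-C[2]);Q=C+s[:,None]*(X-C)
    m=(d>0)&(X[:,2]<.027)&(X[:,2]>-.01)&(Q[:,0]>.35)&(Q[:,0]<.82)&(Q[:,1]>-.33)&(Q[:,1]<.06)
    blue=(hsv[:,0]>100)&(hsv[:,0]<130)&(hsv[:,1]>130)&(X[:,2]>.0165)
    A.append(Q[m,:2]);B.append(blue[m])
    other=(X[m,2]>.004)&~blue[m]   # screws, card, tape, walls: ignore
    A[-1]=A[-1][~other];B[-1]=B[-1][~other]
A=np.vstack(A);B=np.concatenate(B)
def cost(p):
    c,s=np.cos(p[2]),np.sin(p[2]);q=A-p[:2];x=q[:,0]*c+q[:,1]*s;y=-q[:,0]*s+q[:,1]*c
    M=((x>-.17)&(x<.13)&(abs(y)<.065))|((abs(x+.045)<.021)&(y>0)&(y<.172))
    return np.mean(M!=B)
r=differential_evolution(cost,[(.45,.7),(-.2,.05),(1.5,4.0)],seed=1,popsize=30,tol=1e-9,maxiter=300)
print(r.x,np.degrees(r.x[2]),r.fun,len(B))
p=r.x
def W(x,y): c,s=np.cos(p[2]),np.sin(p[2]);return (p[:2]+[c*x-s*y,s*x+c*y]).round(4)
print("pad",W(-.123,0),"padgreen",W(-.130,0),"knob0",W(-.045,.090),"knobend",W(-.045,.135),"gauge",W(-.027,-.058),"+y",W(0,1)-W(0,0))
z=np.load("side.npz");X=z["X"];im=z["im"];hsv=cv2.cvtColor(im,cv2.COLOR_RGB2HSV).astype(int)
m=((hsv[...,0]<4)|(hsv[...,0]>175))&(hsv[...,1]>170)&(hsv[...,2]>70);m[:,:333]=0;m[:270]=0
q=X[m][:,:2]-p[:2];c,s=np.cos(p[2]),np.sin(p[2]);x=q[:,0]*c+q[:,1]*s;y=-q[:,0]*s+q[:,1]*c
k=X[m][:,2]>.073
print("knob press x",np.percentile(x,[2,50,98]).round(4),"y",np.percentile(y,[2,50,98]).round(4),"top",k.sum(),np.percentile(x[k],[3,97]),np.percentile(y[k],[3,97]))
np.save("press.npy",p)
E
python3 fit.py
```

```text
[ 0.55862476 -0.08057582  2.72359051] 156.05024129909145 0.01622926726852824 47630
pad [ 0.671  -0.1305] padgreen [ 0.6774 -0.1333] knob0 [ 0.5632 -0.1811] knobend [ 0.5449 -0.2222] gauge [ 0.6068 -0.0385] +y [-0.4059 -0.9139]
knob press x [-0.0573 -0.046  -0.0364] y [0.0885 0.1049 0.1074] top 98 [-0.0566777 -0.0363495] [0.08726538 0.10601629]fit.py:8: RuntimeWarning: divide by zero encountered in divide
  s=(0.022-C[2])/(X[:,2]-C[2]);Q=C+s[:,None]*(X-C)
fit.py:8: RuntimeWarning: invalid value encountered in multiply
  s=(0.022-C[2])/(X[:,2]-C[2]);Q=C+s[:,None]*(X-C)
```

Both views agree. The press yaw is 156°, the knob is at about (0.561, -0.187) with 6.5 mm of travel, and the pad is at (0.671, -0.1305). I'll close the fingers, align the tool with the press and travel high.

{"name": "jog_arm", "arguments": {
  "steps": [
    {"delta_rot":[0,0,4.5],"linear":[0,0,0],"grip":0},
    {"delta_rot":[0,0,0],"linear":[-0.032,-0.027,0],"grip":0},
    {"delta_rot":[0,0,0],"linear":[-0.032,-0.027,0],"grip":0},
    {"delta_rot":[0,0,0],"linear":[-0.032,-0.027,0],"grip":0},
    {"delta_rot":[0,0,0],"linear":[-0.032,-0.027,0],"grip":0},
    {"delta_rot":[0,0,0],"linear":[-0.032,-0.027,0],"grip":0},
    {"delta_rot":[0,0,0],"linear":[-0.032,-0.027,0],"grip":0},
    {"delta_rot":[0,0,0],"linear":[-0.032,-0.027,0],"grip":0},
    {"delta_rot":[0,0,0],"linear":[-0.032,-0.027,0],"grip":0},
    {"delta_rot":[0,0,0],"linear":[-0.032,-0.027,0],"grip":0}
  ],
  "newtons": 80
}}

```text
t: 1.1
tool_pos: [0.3726, 0.2489, 0.2309]
tool_rot: [-0.65, -3.073, 0.0]
contact_force: [0.7, 0.8, -0.0]
opening: -0.0001
grip_force: 0.0
```

{"name": "jog_arm", "arguments": {
  "steps": [
    {"delta_rot":[0,0,0],"linear":[-0.032,-0.027,0],"grip":0},
    {"delta_rot":[0,0,0],"linear":[-0.032,-0.027,0],"grip":0},
    {"delta_rot":[0,0,0],"linear":[-0.032,-0.027,0],"grip":0},
    {"delta_rot":[0,0,0],"linear":[-0.032,-0.027,0],"grip":0},
    {"delta_rot":[0,0,0],"linear":[-0.032,-0.027,0],"grip":0},
    {"delta_rot":[0,0,0],"linear":[-0.032,-0.027,0],"grip":0},
    {"delta_rot":[0,0,0],"linear":[-0.032,-0.027,0],"grip":0},
    {"delta_rot":[0,0,0],"linear":[-0.032,-0.027,0],"grip":0},
    {"delta_rot":[0,0,0],"linear":[-0.032,-0.027,0],"grip":0},
    {"delta_rot":[0,0,0],"linear":[-0.032,-0.027,0],"grip":0}
  ]
}}

```text
t: 2.1
tool_pos: [0.5558, -0.1276, 0.2307]
tool_rot: [-0.651, -3.073, -0.0]
contact_force: [0.7, 0.9, 0.5]
opening: 0.0001
grip_force: 0.0
```

```bash
cat > st.py <<'E'
from h import *
p=np.load("press.npy")
def st():
    o=ctrl.get_obs();R=Ro.from_rotvec(o["tool_rot"]).as_matrix();c,s=np.cos(p[2]),np.sin(p[2]);q=o["tool_pos"][:2]-p[:2]
    P=np.array([[c,s],[-s,c]]);f=o["contact_force"]
    print("t",round(o["t"],2),"press xy",(P@q).round(4),"z",round(o["tool_pos"][2],4),"F press",(P@f[:2]).round(2),round(f[2],2),"open",round(o["opening"],4))
    print("tool axes in press",(np.block([[P,np.zeros((2,1))],[np.zeros((1,2)),np.ones((1,1))]])@R).round(3).tolist())
if __name__=="__main__": st()
E
python3 - <<'E'
from st import *
st()
im,d=ctrl.get_image("wrist");cv2.imwrite("pics/w1.png",im[...,::-1])
E
```

```text
t 2.1 press xy [-0.0165  0.0441] z 0.2307 F press [-0.24 -1.08] 0.54 open 0.0001
tool axes in press [[1.0, 0.0, 0.001], [0.0, -1.0, -0.0], [0.001, 0.0, -1.0]]
```

View pics/w1.png

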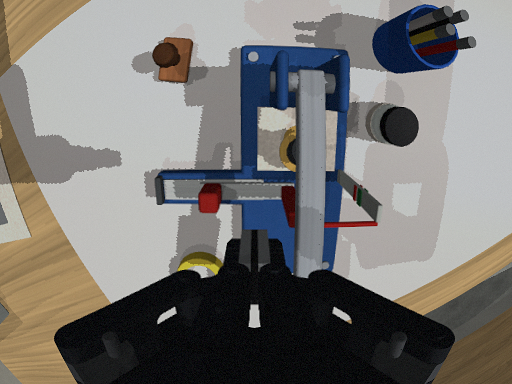

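The wrist view shows the closed fingers at (255,240), the knob at (210,198), the lever running vertically at x≈312 and the pointer and gauge at (360,205). Everything agrees with the fit. Before going down I want to know which quarter turn keeps the gripper's wide side clear of the lever.

```bash
python3 - <<'E'
from st import *
print(np.array(ctrl.camera_info("wrist")["T_tool_cam"]).round(3),ctrl.get_obs()["q"])
E
```

```text
[[-0.001 -0.956 -0.295  0.074]
 [ 1.    -0.001  0.    -0.   ]
 [-0.001 -0.295  0.956 -0.142]
 [ 0.     0.     0.     1.   ]] [-0.36183525 -0.0707306   1.73697572 -0.00349094  1.47346514 -1.51074282]
```

{"name": "jog_arm", "arguments": {
  "steps": [
    {"delta_rot":[0,0,-8],"linear":[0,0,0],"grip":0},
    {"delta_rot":[0,0,-8],"linear":[0,0,0],"grip":0},
    {"delta_rot":[0,0,-8],"linear":[0,0,0],"grip":0},
    {"delta_rot":[0,0,-8],"linear":[0,0,0],"grip":0},
    {"delta_rot":[0,0,-8],"linear":[0,0,0],"grip":0},
    {"delta_rot":[0,0,-8],"linear":[0,0,0],"grip":0},
    {"delta_rot":[0,0,-8],"linear":[0,0,0],"grip":0},
    {"delta_rot":[0,0,-8],"linear":[0,0,0],"grip":0},
    {"delta_rot":[0,0,-8],"linear":[0,0,0],"grip":0},
    {"delta_rot":[0,0,-8],"linear":[0,0,0],"grip":0}
  ]
}}

```text
t: 3.15
tool_pos: [0.5552, -0.1256, 0.2307]
tool_rot: [1.485, -2.768, -0.001]
contact_force: [-0.6, -0.1, 0.3]
opening: -0.0003
grip_force: 0.0
```

```bash
cat >> st.py <<'E'
def go(x,y,z):
    o=ctrl.get_obs();R=Ro.from_rotvec(o["tool_rot"]).as_matrix();c,s=np.cos(p[2]),np.sin(p[2])
    w=np.array([p[0]+c*x-s*y,p[1]+s*x+c*y,z]);print("tool delta",(R.T@(w-o["tool_pos"])).round(4),"q6",o["q"][5].round(3))
E
python3 - <<'E'
from st import *
st();go(-.045,.068,.2307);go(-.045,.068,.050)
E
```

```text
t 3.15 press xy [-0.0151  0.0425] z 0.2307 F press [0.53 0.35] 0.28 open -0.0003
tool axes in press [[0.167, 0.986, 0.001], [0.986, -0.167, 0.0], [0.0, 0.001, -1.0]]
tool delta [ 0.0201 -0.0337 -0.0001] q6 -2.909
tool delta [ 0.0201 -0.0339  0.1806] q6 -2.909
```

{"name": "jog_arm", "arguments": {
  "steps": [
    {"delta_rot":[0,0,0],"linear":[0.02,-0.034,0],"grip":0},
    {"delta_rot":[0,0,0],"linear":[0,0,0],"grip":0},
    {"delta_rot":[0,0,0],"linear":[0,0,0.03],"grip":0},
    {"delta_rot":[0,0,0],"linear":[0,0,0.03],"grip":0},
    {"delta_rot":[0,0,0],"linear":[0,0,0.03],"grip":0},
    {"delta_rot":[0,0,0],"linear":[0,0,0.02],"grip":0},
    {"delta_rot":[0,0,0],"linear":[0,0,0.02],"grip":0}
  ]
}}

```text
t: 3.85
tool_pos: [0.5717, -0.1607, 0.0995]
tool_rot: [1.476, -2.772, -0.003]
contact_force: [-0.3, 1.0, 0.8]
opening: 0.0001
grip_force: 0.0
```

```bash
python3 - <<'E'
from st import *
st();go(-.045,.068,.050)
im,d=ctrl.get_image("side");im=cv2.resize(im[120:384,180:460],None,fx=2.1,fy=2.1);cv2.imwrite("pics/s2.png",im[...,::-1])
E
```

```text
t 3.85 press xy [-0.0444  0.0679] z 0.0995 F press [ 0.68 -0.81] 0.77 open 0.0001
tool axes in press [[0.173, 0.985, 0.002], [0.985, -0.173, -0.0], [0.0, 0.002, -1.0]]
tool delta [-0.     -0.0007  0.0495] q6 -2.949
```

View pics/s2.png

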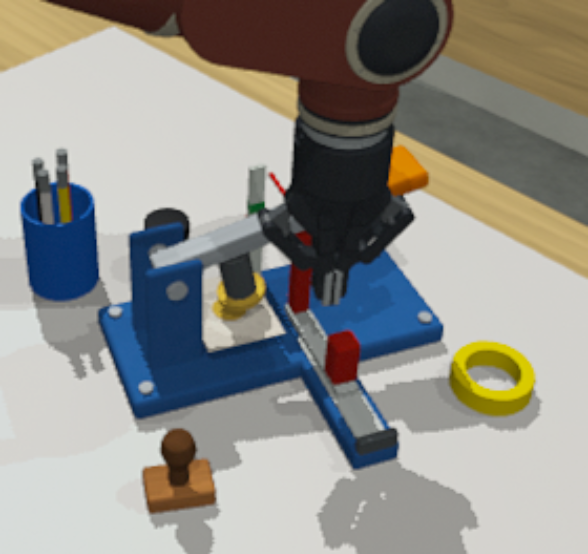

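The fingers stand between the lever and the knob with clearance (fingers at (332,285), knob at (342,355)). I'll go down and start pushing.

{"name": "jog_arm", "arguments": {
  "steps": [
    {"delta_rot":[0,0,0],"linear":[0,0,0.02],"grip":0},
    {"delta_rot":[0,0,0],"linear":[0,0,0.02],"grip":0},
    {"delta_rot":[0,0,0],"linear":[0,0,0.008],"grip":0},
    {"delta_rot":[0,0,0],"linear":[0,0,0],"grip":0},
    {"delta_rot":[0,0,0],"linear":[0.0049,-0.0009,0],"grip":0},
    {"delta_rot":[0,0,0],"linear":[0.0049,-0.0009,0],"grip":0},
    {"delta_rot":[0,0,0],"linear":[0.0049,-0.0009,0],"grip":0},
    {"delta_rot":[0,0,0],"linear":[0.0049,-0.0009,0],"grip":0},
    {"delta_rot":[0,0,0],"linear":[0.0049,-0.0009,0],"grip":0}
  ]
}}

```text
t: 4.8
tool_pos: [0.5629, -0.1849, 0.0541]
tool_rot: [-1.476, 2.772, -0.001]
contact_force: [-0.3, 3.3, 1.5]
opening: -0.0001
grip_force: 1.3
```

```bash
python3 st.py
```

```text
t 4.8 press xy [-0.0463  0.0936] z 0.0541 F press [ 1.58 -2.88] 1.47 open -0.0001
tool axes in press [[0.173, 0.985, -0.001], [0.985, -0.173, -0.0], [-0.0, -0.001, -1.0]]
```

{"name": "jog_arm", "arguments": {
  "steps": [
    {"delta_rot":[0,0,0],"linear":[0.0049,-0.0009,0],"grip":0},
    {"delta_rot":[0,0,0],"linear":[0.0049,-0.0009,0],"grip":0},
    {"delta_rot":[0,0,0],"linear":[0.002,-0.0003,0],"grip":0},
    {"delta_rot":[0,0,0],"linear":[0.002,-0.0003,0],"grip":0},
    {"delta_rot":[0,0,0],"linear":[0.001,-0.0002,0],"grip":0},
    {"delta_rot":[0,0,0],"linear":[0,0,0],"grip":0}
  ]
}}

```text
t: 5.4
tool_pos: [0.5571, -0.198, 0.0536]
tool_rot: [-1.476, 2.772, -0.001]
contact_force: [1.7, 3.8, 3.0]
opening: 0.0003
grip_force: 2.0
```

```bash
python3 st.py
```

```text
t 5.4 press xy [-0.0463  0.1079] z 0.0536 F press [-0.03 -4.15] 3.0 open 0.0003
tool axes in press [[0.173, 0.985, -0.001], [0.985, -0.173, -0.001], [-0.001, -0.001, -1.0]]
```

{"name": "jog_arm", "arguments": {
  "steps": [
    {"delta_rot":[0,0,0],"linear":[0.002,-0.0003,0],"grip":0},
    {"delta_rot":[0,0,0],"linear":[0.002,-0.0003,0],"grip":0},
    {"delta_rot":[0,0,0],"linear":[0,0,0],"grip":0}
  ]
}}

```text
t: 5.7
tool_pos: [0.557, -0.1984, 0.0537]
tool_rot: [-1.473, 2.766, 0.005]
contact_force: [7.9, 14.5, 2.3]
opening: -0.0001
grip_force: 8.2
```

```bash
python3 st.py
```

```text
t 5.7 press xy [-0.0463  0.1083] z 0.0537 F press [ -1.32 -16.48] 2.32 open -0.0001
tool axes in press [[0.173, 0.985, -0.002], [0.985, -0.173, -0.008], [-0.008, -0.0, -1.0]]
```

The end stop is reached: force rose to 16 N at y = 108 mm (110 predicted). I'll back off, lift, then go above the pad.

{"name": "jog_arm", "arguments": {
  "steps": [
    {"delta_rot":[0,0,0],"linear":[-0.008,0.0014,0],"grip":0},
    {"delta_rot":[0,0,0],"linear":[-0.003,0.0005,0],"grip":0},
    {"delta_rot":[0,0,0],"linear":[0,0,-0.03],"grip":0},
    {"delta_rot":[0,0,0],"linear":[0,0,-0.045],"grip":0},
    {"delta_rot":[0,0,0],"linear":[0,0,-0.045],"grip":0},
    {"delta_rot":[0,0,0],"linear":[0,0,-0.045],"grip":0},
    {"delta_rot":[0,0,0],"linear":[0,0,0],"grip":0}
  ]
}}

```text
t: 6.4
tool_pos: [0.5627, -0.194, 0.2271]
tool_rot: [-1.473, 2.767, -0.019]
contact_force: [0.4, 0.7, 0.9]
opening: 0.0002
grip_force: 0.0
```

```bash
python3 - <<'E'
from st import *
st();go(-.127,0,.21)
im,d,X=cloud("side")
cv2.imwrite("pics/s3.png",cv2.resize(im[170:370,220:440],None,fx=2.5,fy=2.5)[...,::-1])
hsv=cv2.cvtColor(im,cv2.COLOR_RGB2HSV).astype(int)
m=((hsv[...,0]<4)|(hsv[...,0]>175))&(hsv[...,1]>170)&(hsv[...,2]>70)&(X[...,2]>.03)&(X[...,2]<.085)&(X[...,1]<-.15)&(X[...,0]<.7)
q=X[m][:,:2]-p[:2];c,s=np.cos(p[2]),np.sin(p[2]);y=-q[:,0]*s+q[:,1]*c
print(m.sum(),np.percentile(y,[2,50,98]))
E
```

```text
t 6.4 press xy [-0.0497  0.102 ] z 0.2271 F press [-0.12 -0.84] 0.85 open 0.0002
tool axes in press [[0.173, 0.985, -0.014], [0.985, -0.173, 0.002], [-0.0, -0.014, -1.0]]
tool delta [-0.1139 -0.0582  0.0179] q6 -3.005
307 [0.1239011  0.14112332 0.143613  ]
```

View pics/s3.png

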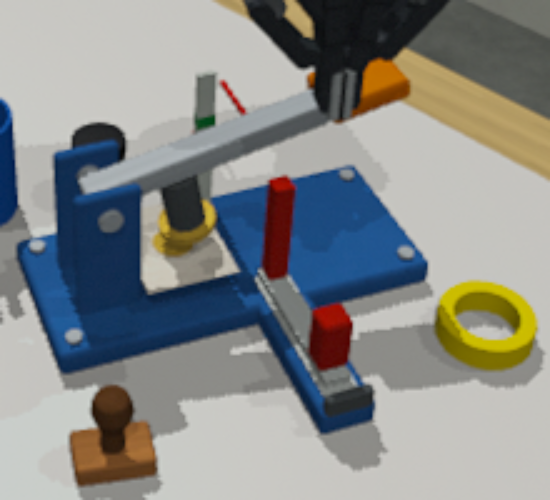

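The knob (330,335) is out against the dark end block at (348,400), with its inner face measured at y = 124 mm, as expected at the stop. The prop is out from under the lever, so I go over the pad.

{"name": "jog_arm", "arguments": {
  "steps": [
    {"delta_rot":[0,0,0],"linear":[-0.038,-0.0193,0],"grip":0},
    {"delta_rot":[0,0,0],"linear":[-0.038,-0.0193,0],"grip":0},
    {"delta_rot":[0,0,0],"linear":[-0.038,-0.0193,0],"grip":0},
    {"delta_rot":[0,0,0],"linear":[0,0,0.018],"grip":0},
    {"delta_rot":[0,0,0],"linear":[0,0,0.015],"grip":0},
    {"delta_rot":[0,0,0],"linear":[0,0,0],"grip":0}
  ]
}}

```text
t: 7.05
tool_pos: [0.6678, -0.1291, 0.1793]
tool_rot: [1.473, -2.767, -0.01]
contact_force: [-0.4, -0.1, -0.9]
opening: -0.0004
grip_force: 0.0
```

```bash
python3 - <<'E'
from st import *
st();go(-.128,0,.125)
E
```

```text
t 7.05 press xy [-1.195e-01  1.000e-04] z 0.1793 F press [0.35 0.26] -0.95 open -0.0004
tool axes in press [[0.174, 0.985, 0.009], [0.985, -0.174, 0.002], [0.004, 0.009, -1.0]]
tool delta [-0.0018 -0.0089  0.0542] q6 -2.849
```

{"name": "jog_arm", "arguments": {
  "steps": [
    {"delta_rot":[0,0,0],"linear":[-0.0015,-0.0085,0],"grip":0},
    {"delta_rot":[0,0,0],"linear":[0,0,0.006],"grip":0},
    {"delta_rot":[0,0,0],"linear":[0,0,0.005],"grip":0},
    {"delta_rot":[0,0,0],"linear":[0,0,0.005],"grip":0},
    {"delta_rot":[0,0,0],"linear":[0,0,0.005],"grip":0},
    {"delta_rot":[0,0,0],"linear":[0,0,0.005],"grip":0},
    {"delta_rot":[0,0,0],"linear":[0,0,0.005],"grip":0},
    {"delta_rot":[0,0,0],"linear":[0,0,0.005],"grip":0},
    {"delta_rot":[0,0,0],"linear":[0,0,0.005],"grip":0},
    {"delta_rot":[0,0,0],"linear":[0,0,0],"grip":0}
  ]
}}

```text
t: 8.05
tool_pos: [0.6807, -0.1334, 0.1462]
tool_rot: [-1.475, 2.77, -0.006]
contact_force: [2.1, -1.3, 6.8]
opening: 0.0001
grip_force: 3.1
```

```bash
python3 - <<'E'
from st import *
st();go(-.128,0,.121)
E
```

```text
t 8.05 press xy [-0.133  -0.0013] z 0.1462 F press [-2.41  0.31] 6.78 open 0.0001
tool axes in press [[0.173, 0.985, -0.005], [0.985, -0.173, -0.0], [-0.001, -0.005, -1.0]]
tool delta [0.0022 0.0048 0.0251] q6 -2.85
```

{"name": "jog_arm", "arguments": {
  "steps": [
    {"delta_rot":[0,0,0],"linear":[0,0,0.005],"grip":0},
    {"delta_rot":[0,0,0],"linear":[0,0,0.005],"grip":0},
    {"delta_rot":[0,0,0],"linear":[0,0,0.005],"grip":0},
    {"delta_rot":[0,0,0],"linear":[0,0,0],"grip":0},
    {"delta_rot":[0,0,0],"linear":[0,0,0],"grip":0}
  ]
}}

```text
t: 8.55
tool_pos: [0.6819, -0.1339, 0.133]
tool_rot: [-1.474, 2.768, -0.01]
contact_force: [3.2, -2.8, 8.3]
opening: -0.0002
grip_force: 4.0
```

```bash
python3 - <<'E'
from st import *
st();go(-.131,0,.121)
E
```

```text
t 8.55 press xy [-0.1343 -0.0013] z 0.133 F press [-4.09  1.27] 8.3 open -0.0002
tool axes in press [[0.173, 0.985, -0.009], [0.985, -0.173, -0.001], [-0.002, -0.008, -1.0]]
tool delta [0.0019 0.0031 0.0119] q6 -2.85
```

{"name": "jog_arm", "arguments": {
  "steps": [
    {"delta_rot":[0,0,0],"linear":[0,0.001,0.004],"grip":0},
    {"delta_rot":[0,0,0],"linear":[0,0.001,0.004],"grip":0},
    {"delta_rot":[0,0,0],"linear":[0,0,0.003],"grip":0},
    {"delta_rot":[0,0,0],"linear":[0,0,0],"grip":0},
    {"delta_rot":[0,0,0],"linear":[0,0,0],"grip":0}
  ]
}}

```text
t: 9.05
tool_pos: [0.6815, -0.1335, 0.1234]
tool_rot: [-1.473, 2.766, -0.015]
contact_force: [4.4, -3.5, 9.5]
opening: -0.0
grip_force: 5.0
```

```bash
python3 - <<'E'
from st import *
st()
a,d,X=cloud("side");b,d2,X2=cloud("scene")
a=cv2.resize(a[190:300,250:410],(640,440),interpolation=cv2.INTER_CUBIC)
b=cv2.resize(b[140:280,90:260],(534,440),interpolation=cv2.INTER_CUBIC)
cv2.imwrite("pics/f.png",cv2.resize(np.hstack([a,b]),(798,299))[...,::-1])
cv2.imwrite("pics/fb.png",b[...,::-1]);st()
hsv=cv2.cvtColor(ctrl.get_image("side")[0],cv2.COLOR_RGB2HSV).astype(int)
P=np.stack([(X[...,0]-p[0])*np.cos(p[2])+(X[...,1]-p[1])*np.sin(p[2]),-(X[...,0]-p[0])*np.sin(p[2])+(X[...,1]-p[1])*np.cos(p[2]),X[...,2]],-1)
o=(hsv[...,0]>=5)&(hsv[...,0]<=16)&(hsv[...,1]>190)&(X[...,2]>.09)&(X[...,2]<.2)&(X[...,0]<.8)
print(o.sum(),np.percentile(P[o],[2,50,90,98],axis=0).round(4))
k=o&(abs(P[...,1])<.02)&(abs(P[...,0]+.13)<.04);
if k.sum()>20: print("top fit [x,y,1]->z",np.linalg.lstsq(np.c_[P[k][:,:2],np.ones(k.sum())],P[k][:,2],rcond=None)[0],k.sum())
E
```

```text
t 9.05 press xy [-0.1338 -0.0015] z 0.1234 F press [-5.42  1.41] 9.47 open -0.0
tool axes in press [[0.173, 0.985, -0.013], [0.985, -0.173, -0.001], [-0.003, -0.012, -1.0]]
t 9.15 press xy [-0.1338 -0.0015] z 0.1234 F press [-5.76  1.38] 10.78 open -0.0
tool axes in press [[0.173, 0.985, -0.013], [0.985, -0.173, -0.001], [-0.003, -0.012, -1.0]]
422 [[-0.1598 -0.9062  0.1   ]
 [-0.1217  0.0143  0.1214]
 [-0.1009  0.0215  0.1238]
 [ 0.5693  0.0227  0.1363]]
top fit [x,y,1]->z [-0.0205158  -0.09702578  0.11990363] 253
```

View pics/f.png

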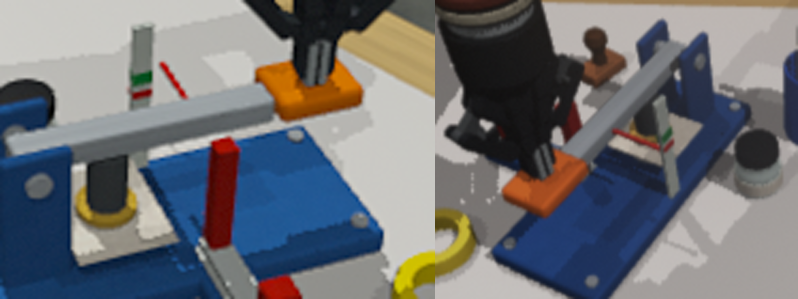

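The pad is nearly level, and its top is at z≈122 mm, about 44 mm below rest. The pointer rod sits in front of the plate as seen from the scene camera, at (612,130) to (665,147) in the picture, so parallax makes it look low. I'll check its true height once by depth.

```bash
python3 - <<'E'
from st import *
for n in("scene","side"):
    im,d,X=cloud(n);h=cv2.cvtColor(im,cv2.COLOR_RGB2HSV).astype(int)
    c,s=np.cos(p[2]),np.sin(p[2]);q=X[...,:2]-p[:2];x=q[...,0]*c+q[...,1]*s;y=-q[...,0]*s+q[...,1]*c;z=X[...,2]
    red=((h[...,0]<6)|(h[...,0]>172))&(h[...,1]>120)&(z>.08)&(z<.16)&(y<-.012)&(y>-.09)&(x>-.08)&(x<0)
    print(n,np.c_[x,y][0].shape and [tuple(np.round(v,3)) for v in sorted(zip(y[red],x[red],z[red]))][::3])
    g=(h[...,0]>45)&(h[...,0]<85)&(h[...,1]>100)&(z>.08)&(z<.16)&(y<-.03)&(y>-.09)&(x>-.06)&(x<0)
    print("green z",np.percentile(z[g],[5,50,95]).round(4) if g.any() else None)
st()
E
```

```text
scene [(np.float64(-0.07), np.float64(-0.051), np.float64(0.111)), (np.float64(-0.067), np.float64(-0.034), np.float64(0.096)), (np.float64(-0.066), np.float64(-0.026), np.float64(0.095)), (np.float64(-0.066), np.float64(-0.023), np.float64(0.091)), (np.float64(-0.065), np.float64(-0.048), np.float64(0.111)), (np.float64(-0.063), np.float64(-0.051), np.float64(0.11)), (np.float64(-0.061), np.float64(-0.051), np.float64(0.112)), (np.float64(-0.056), np.float64(-0.052), np.float64(0.11)), (np.float64(-0.053), np.float64(-0.051), np.float64(0.111)), (np.float64(-0.049), np.float64(-0.052), np.float64(0.11)), (np.float64(-0.045), np.float64(-0.049), np.float64(0.111)), (np.float64(-0.041), np.float64(-0.051), np.float64(0.111)), (np.float64(-0.036), np.float64(-0.051), np.float64(0.112)), (np.float64(-0.033), np.float64(-0.047), np.float64(0.11)), (np.float64(-0.03), np.float64(-0.05), np.float64(0.111)), (np.float64(-0.026), np.float64(-0.05), np.float64(0.113)), (np.float64(-0.023), np.float64(-0.051), np.float64(0.109)), (np.float64(-0.019), np.float64(-0.052), np.float64(0.111))]
gre
[... 390 characters left out ...]
.096)), (np.float64(-0.057), np.float64(-0.036), np.float64(0.093)), (np.float64(-0.056), np.float64(-0.033), np.float64(0.097)), (np.float64(-0.055), np.float64(-0.049), np.float64(0.111)), (np.float64(-0.049), np.float64(-0.047), np.float64(0.111)), (np.float64(-0.045), np.float64(-0.049), np.float64(0.111)), (np.float64(-0.038), np.float64(-0.048), np.float64(0.111)), (np.float64(-0.032), np.float64(-0.048), np.float64(0.111)), (np.float64(-0.025), np.float64(-0.047), np.float64(0.111))]
green z [0.1026 0.1074 0.1123]
t 9.3 press xy [-0.1338 -0.0015] z 0.1234 F press [-6.35  0.45] 9.23 open 0.0001
tool axes in press [[0.173, 0.985, -0.013], [0.985, -0.173, -0.001], [-0.003, -0.012, -1.0]]
```

The rod surface is at z≈111 mm, so its centre is about 109 mm: inside the green, slightly above the middle. I'll go 2 mm lower and let it settle.

{"name": "jog_arm", "arguments": {
  "steps": [
    {"delta_rot":[0,0,0],"linear":[0,0,0.002],"grip":0},
    {"delta_rot":[0,0,0],"linear":[0,0,0],"grip":0},
    {"delta_rot":[0,0,0],"linear":[0,0,0],"grip":0},
    {"delta_rot":[0,0,0],"linear":[0,0,0],"grip":0},
    {"delta_rot":[0,0,0],"linear":[0,0,0],"grip":0},
    {"delta_rot":[0,0,0],"linear":[0,0,0],"grip":0},
    {"delta_rot":[0,0,0],"linear":[0,0,0],"grip":0},
    {"delta_rot":[0,0,0],"linear":[0,0,0],"grip":0}
  ]
}}

```text
t: 10.1
tool_pos: [0.6816, -0.1336, 0.1216]
tool_rot: [-1.473, 2.765, -0.015]
contact_force: [4.1, -3.2, 10.3]
opening: 0.0
grip_force: 5.1
```

```bash
python3 - <<'E'
from st import *
st();o=ctrl.get_obs();z=o["tool_pos"][2];F=o["contact_force"][2]
if .115<z<.127 and F>5: print(ctrl.finish_job())
E
```

```text
t 10.1 press xy [-0.1339 -0.0015] z 0.1216 F press [-5.06  1.25] 10.29 open 0.0
tool axes in press [[0.173, 0.985, -0.013], [0.985, -0.173, -0.001], [-0.003, -0.013, -1.0]]
the job is handed in; nothing more can be done
None
```

I handed the job in at 10.1 s with the lock knob slid out to its end stop and the arm still pressing the pad at about 10 N, pointer measured in the green; nothing else was touched, and no verdict was returned.

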